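# Peel one injection tray off a clinging stack and hold it ready over the mat

### The job

The blue injection trays cling together in their stack: take only the top one, pinching its rim at one of its corners and lifting that corner first, so that the tray peels away while the opposite corner still rests, and leave the rest of the stack standing where it is. Then carry the tray over to the green mat and finish while holding it there, level and open side up, its middle over the middle of the mat and about 15 cm above it; do not put it down or let go, and leave the other things on the desk alone.

Things in the scene. Friction and masses are not known exactly. Their poses are not given: they have to be found in the camera images.
- tray: Top tray of the stack: light-blue rigid formed plastic, 110 g, 190 (its x) x 140 (y) x 34 mm high, open upward, its four corners cut at 45 degrees (cut edges 59 mm long). Origin: centre of its underside, z up. Nested: its origin stands 72 mm above the stack's, its rim top 18 mm above the next rim top. Rim: a vertical band 9 mm thick, 14 mm high inside and out; below it the walls slope inward.
- stack: The rest of the stack: four more light-blue trays pressed tight together as one piece, 0.46 kg, loose on the desk, 190 x 140 mm, rim top at 88 mm. Origin: centre of its underside on the desk, axes as the tray's. At each corner a springy rib inside its rim clings to a bead on the top tray: about 1 N of pull, letting go once that corner has risen some 5 mm. Not to be lifted or pushed along.
- mat: Flat green work mat with a thin white border line, fixed on the desk, 200 mm (its x) x 260 mm (its y), 3 mm thick. Origin: centre of its underside.
- corner1 (a point): Middle of the top tray's cut corner +x+y, on top of the rim, half-way through its thickness: (70.8, 45.8, 34) mm in the tray's frame; the band faces (1, 1) there. Across from corner3. (All corners alike:) Fingers pinch the band across its 9 mm here, tips at most 12 mm below the rim top so as to miss the rim below.
- corner2 (a point): Middle of the top tray's cut corner -x+y, on top of the rim, half-way through its thickness: (-70.8, 45.8, 34) mm in the tray's frame; the band faces (-1, 1) there. Across from corner4. (All corners alike:) A grip of 35 to 50 N keeps the tray from turning in the fingers.
- corner3 (a point): Middle of the top tray's cut corner -x-y, on top of the rim, half-way through its thickness: (-70.8, -45.8, 34) mm in the tray's frame; the band faces (-1, -1) there. Across from corner1. (All corners alike:) Swinging the held corner up about the opposite corner (it rests 16 mm above the tray's origin) by 0.2 rad frees the corners one after another.
- corner4 (a point): Middle of the top tray's cut corner +x-y, on top of the rim, half-way through its thickness: (70.8, -45.8, 34) mm in the tray's frame; the band faces (1, -1) there. Across from corner2. (All corners alike:) In the nested stack this point is 106 mm above the desk.
- sanitiser: Bystander, loose: turquoise hand-gel pump bottle, 68 mm across, 198 mm tall with its pump. Origin: centre of its underside. To be left alone.
- tape: Bystander, loose: roll of white medical tape lying flat, 60 mm across, 25 mm high. Origin: centre of its underside. To be left alone.
- mouse: Bystander, loose: black computer mouse, 105 x 60 x 35 mm. Origin: centre of its underside. To be left alone.
- instrument_dish: Bystander, loose: steel instrument dish, about 115 x 195 x 36 mm. Origin: centre of its underside. To be left alone.
- calendar: Bystander, loose: paper desk calendar, a tent 100 x 170 x 125 mm. Origin: centre of its underside. To be left alone.
- pen_pot: Bystander, loose: black pot of pens, 80 mm across, 135 mm tall. Origin: centre of its underside. To be left alone.
Not all that is in view belongs to the job. There is more than one size of the tray; the job needs the middle-sized.

How it is judged (in metres and radians):
On the way, in this order (a step that is already met when the one before it is completed fails the run):
1. one corner of the top tray is lifted more than 12 mm while the opposite corner has not risen 6 mm (the tray leans along both its sides) (contact force between tray and the fingers above 0.5 N and ((z of corner1 in the frame of stack above 0.118 m and z of corner3 in the frame of stack below 0.112 m and (angle between tray's own x axis and vertical below 1.5528 rad or angle between tray's own x axis and vertical above 1.5888 rad) and (angle between tray's own y axis and vertical below 1.5528 rad or angle between tray's own y axis and vertical above 1.5888 rad)) or (z of corner2 in the frame of stack above 0.118 m and z of corner4 in the frame of stack below 0.112 m and (angle between tray's own x axis and vertical below 1.5528 rad or angle between tray's own x axis and vertical above 1.5888 rad) and (angle between tray's own y axis and vertical below 1.5528 rad or angle between tray's own y axis and vertical above 1.5888 rad)) or (z of corner3 in the frame of stack above 0.118 m and z of corner1 in the frame of stack below 0.112 m and (angle between tray's own x axis and vertical below 1.5528 rad or angle between tray's own x axis and vertical above 1.5888 rad) and (angle between tray's own y axis and vertical below 1.5528 rad or angle between tray's own y axis and vertical above 1.5888 rad)) or (z of corner4 in the frame of stack above 0.118 m and z of corner2 in the frame of stack below 0.112 m and (angle between tray's own x axis and vertical below 1.5528 rad or angle between tray's own x axis and vertical above 1.5888 rad) and (angle between tray's own y axis and vertical below 1.5528 rad or angle between tray's own y axis and vertical above 1.5888 rad)))), for 0.05 s.
2. the tray hangs in the fingers wholly clear of the stack, which stands (contact force between tray and the fingers above 0.5 N and contact force between tray and stack below 0.02 N and z of tray in the frame of stack above 0.105 m and distance of stack from where it was at the start of the episode below 0.03 m and angle between stack's own z axis and vertical below 0.05 rad), for 0.1 s.
At the end, for the whole second after the job is handed in: The tray is held still in the fingers, its underside 90 to 230 mm above the desk, its middle within 45 mm of the mat's middle in plan, open side up and level within 14 degrees, touching no other tray; the rest of the stack stands upright (within 3 degrees) on the desk within 30 mm of where it was (horizontal distance between tray and mat below 0.045 m and height (world z) of tray between 0.09 and 0.23 m and angle between tray's own z axis and vertical below 0.25 rad and contact force between tray and the fingers above 0.5 N and contact force between tray and stack below 0.02 N and linear speed of tray below 0.03 m/s and distance of stack from where it was at the start of the episode below 0.03 m and angle between stack's own z axis and vertical below 0.05 rad and height (world z) of stack below 0.01 m); the arm keeps its last pose, push and grip.
It fails at once if the rest of the stack comes up with the tray (more than 15 mm off the desk) (height (world z) of stack above 0.015 m).
It fails at once if another thing on the desk is pushed more than 30 mm or knocked over (distance of any of sanitiser, tape, mouse, instrument_dish, calendar, pen_pot from where it was at the start of the episode above 0.03 m).
It also fails if it takes over 34 s, if anything falls off the work surface, if the arm or the gripper's body presses on something with over 40 N, if the wrist force passes 120 N, or if a joint passes its speed limit or range.

### The arm

A 6-joint arm with a two-finger parallel gripper is mounted at the origin on the work surface. World frame = base frame: x ahead of the robot, y to its left, z up, the work surface at z = 0. Lengths are in mm, angles in rad, forces in N, time in s.
With the tool pointing down it reaches from about 275 to 1000 mm from the base axis. Payload 8.4 kg.
Tool frame: the origin (TCP) lies on the centre line of the jaws, within the pads' length; the fingertips stand 25 mm ahead of it and the grasp point (between the pads) lies 6 mm ahead of it; z points along the fingers, x is the direction in which the jaws open and shut, and the axes are right-handed (so a half turn about z gives the same grasp; the last joint's range is limited). The gripper opens to 85 mm and grips with 20 to 120 N. Pads are 22 mm wide; open, the fingers measure 114 mm over their backs; the gripper's body (76 mm by 85 mm) begins 54 mm behind the grasp point. The pads swing forward as they close: fully open they stand 13 mm farther back than shut.
Start: joints at [-1.208, 0.353, 1.633, -0, 1.155, -0.002], TCP at [222.975, -583.875, 256.281] pointing down, gripper open.
Joint ranges: [-2.63, 2.63], [-0.92, 2.1], [0.06, 2.66], [-1.3, 4.44], [0, 2.69], [-3.02, 3.02]. Speed limits (rad/s): [2.22, 2.22, 2.79, 3.14, 3.14, 3.14].

### API

Orientations are given as [roll, pitch, yaw] about the fixed x, y, z axes, in that order (R = Rz(yaw) Ry(pitch) Rx(roll)).
In Python, from rig import r gives the robot as it stands. The module is installed in compiled form; this text tells all that it offers.
- The arm moves only by the tool jog_arm, never from a script. Its argument "deltas" is a list of rows, each an object with "gripper": the gripper command: -1 is fully open, 1 is shut, values between are in proportion; "translation": the shift along the world's x, y, z in units of 10 cm (1.0 is 10 cm), a list of three; "dr": the turn, a rotation vector about the world's x, y, z in units of pi/2 rad (1.0 is pi/2 rad), a list of three. In form: [{"gripper": gripper, "translation": [x, y, z], "dr": [wx, wy, wz]}, ...]. A call has 1 to 12 rows; each row shifts and turns the commanded pose from where the row before left it; what a row does not reach is not made up. A row lasts 1/12 s, in which the tool goes at most 41.7 mm and 7.16 degrees, less where a joint would pass 70% of its speed; a pose out of reach is approached as far as the arm can. A call with a number of a shift or a turn outside -1 to 1 is refused whole. A call with a gripper value outside its range is refused whole. The fingers move at their own pace and stop on an object; "squeeze" is the grip in N (left out, the last holds). Time passes only in rows, so rows that do not move let the fingers close. It gives the time, the measured TCP pose, the force and the opening at its end, in the units of the state.
- r.sense(): the state, without advancing time (a new reading comes with each control period).
- r.grab_frame(name): name is "scene" or "top"; returns the picture (420x560x3 uint8, blue, green, red); there is no depth.
- r.calibration(name): a dict with "mtx" (3x3 intrinsics, pixels), "k1" (the pictures are not rectified: a ray, as slopes to the right and down, at radius r is drawn at 1 + k1 r^2 times it, then the intrinsics apply), "world_from_camera" (4x4, takes a point from camera to world coordinates). Camera axes: x right, y down, z forward; pixel columns grow to the right and rows downward; lengths in mm; the calibration is good to about 2 mm. A picture is of the moment at which its call begins. calibration takes no time and is no camera call.
- r.sign_off(): hands the job in, once; it reports no verdict.
The state is a dict: "clock": time; "qpos": joint angles; "qvel": joint speeds; "joint_efforts": joint torques, N m; "eef_pos": TCP position; "tcp_rot": TCP orientation; "contact_force": force on the tool from outside, world axes, zero at the start; "wrist_torque": the same for the moment, N m; "opening": opening from 0.0 (shut) to 1.0 (fully open).
Only numpy, scipy, OpenCV 4.12 (cv2) and the standard library are available. Lean on these libraries where they do the work, as an engineer would, in place of code of your own. Each camera call takes 0.05 s, during which the arm holds its last target. There are 200 camera calls.

## Working session

There is one attempt and no reset: what is moved stays moved. The work goes in short steps, Python scripts to look and compute and a tool call to move; the robot and the scene stay as the last step left them, time stands still between calls to the robot, and variables do not carry over. Pictures are saved under pics/ and viewed, about 8 in all and at most 12, crops included, and the job is handed in when it is done.

Besides the shell and the picture viewer there is one more tool, called in YAML: its name, and indented under it one key for each argument. jog_arm: Moves the arm, as the interface text tells. Shifts and turns lie within -1 to 1; 1 stands for 10 cm of shift or pi/2 rad of turn. Its arguments: {"type":"object","properties":{"deltas":{"type":"array"},"squeeze":{"type":"number"}},"required":["deltas"]}

```bash
mkdir -p pics; python3 - <<'E'
from rig import r
import cv2,numpy as np
for n in("scene","top"):
    im=r.grab_frame(n);cv2.imwrite(f"pics/{n}0.png",im)
    c=r.calibration(n);print(n,np.round(c["mtx"],1).tolist(),c["k1"],np.round(c["world_from_camera"],3).tolist())
print(r.sense())
E
```

```text
scene [[451.9, 0.0, 282.6], [0.0, 451.9, 206.5], [0.0, 0.0, 1.0]] -0.10979706547503841 [[-0.414, 0.628, -0.659, 1455.042], [0.91, 0.297, -0.288, 418.589], [0.015, -0.719, -0.695, 1114.54], [0.0, 0.0, 0.0, 1.0]]
top [[407.4, 0.0, 275.7], [0.0, 407.4, 205.5], [0.0, 0.0, 1.0]] 0.00016033134556202907 [[-0.014, -0.998, 0.057, 426.182], [-1.0, 0.013, -0.005, 18.883], [0.004, -0.057, -0.998, 1188.951], [0.0, 0.0, 0.0, 1.0]]
{'clock': 0.1, 'qpos': array([-1.20840194e+00,  3.53622154e-01,  1.63406889e+00,  2.82721923e-05,
        1.15524743e+00, -2.38749590e-03]), 'qvel': array([-4.53580209e-05, -1.64223947e-03, -2.62521561e-03,  6.34335408e-06,
       -1.04811490e-03, -4.93072850e-04]), 'joint_efforts': array([-5.17800909e-04, -6.06357765e+01, -3.42821574e+01, -3.54150484e-05,
        4.00528588e-03,  4.62347813e-07]), 'eef_pos': array([ 222.83267559, -583.47921718,  255.60582554]), 'tcp_rot': array([-3.14156359e+00,  1.34575708e-03, -1.20602585e+00]), 'contact_force': array([ 0.78320585, -0.51138405, -0.33141543]), 'wrist_torque': array([-0.01230732,  0.03375251,  0.01382839]), 'opening': 1.0010146726038112}
```

View pics/scene0.png

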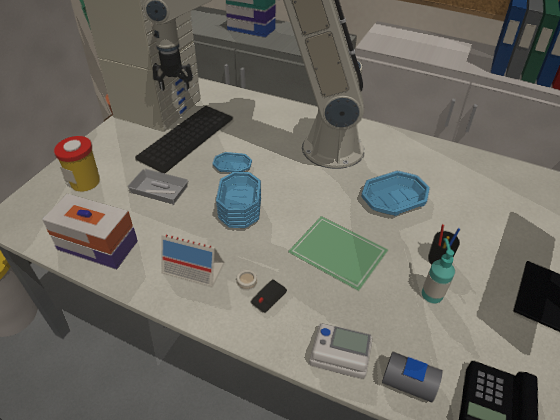

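View pics/top0.png

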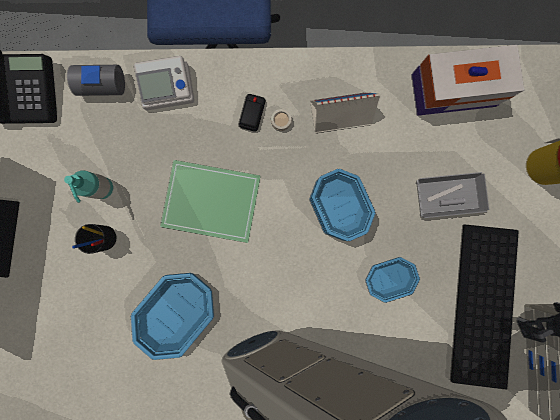

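Both views show three possible blue trays in the top picture. They are the stack at (343,205), a lone small tray at (391,279) and a lone large tray at (173,315). The stack is the middle-sized one, and the scene view at (238,200) shows its layers. The mat is at (211,201). Next I measure the stack and mat and check them in a crop.

```bash
cat > h.py <<'E'
from rig import r
import cv2,numpy as np
def ray(n,uv,z):
    c=r.calibration(n);K=c["mtx"];T=c["world_from_camera"]
    d=(np.atleast_2d(uv)-K[:2,2])/K[0,0];u=d.copy()
    for _ in range(10): u=d/(1+c["k1"]*(u**2).sum(1,keepdims=True))
    w=np.c_[u,np.ones(len(u))]@T[:3,:3].T
    return (T[:3,3]+w*((z-T[2,3])/w[:,2:]))[:,:2]
def proj(n,P):
    c=r.calibration(n);K=c["mtx"];T=c["world_from_camera"]
    p=(np.atleast_2d(P)-T[:3,3])@T[:3,:3];u=p[:,:2]/p[:,2:]
    return u*(1+c["k1"]*(u**2).sum(1,keepdims=True))*K[0,0]+K[:2,2]
def mask(im,lo,hi):
    return cv2.inRange(cv2.cvtColor(im,cv2.COLOR_BGR2HSV),lo,hi)
def blobs(m,amin=200):
    m=cv2.morphologyEx(m,cv2.MORPH_CLOSE,np.ones((5,5)))
    return [c for c in cv2.findContours(m,cv2.RETR_EXTERNAL,cv2.CHAIN_APPROX_NONE)[0] if cv2.contourArea(c)>amin]
OCT=np.array([(95,28.3),(53.3,70),(-53.3,70),(-95,28.3),(-95,-28.3),(-53.3,-70),(53.3,-70),(95,-28.3)])
def place(P,x,y,a): 
    R=np.array([[np.cos(a),-np.sin(a)],[np.sin(a),np.cos(a)]]);return P@R.T+[x,y]
E
cat > m.py <<'E'
from h import *
im=cv2.imread("pics/top0.png")
for nm,lo,hi,z in(("blue",(95,80,60),(112,255,255),106),("green",(45,40,60),(80,255,255),3)):
    for c in blobs(mask(im,lo,hi)):
        P=ray("top",c[:,0],z).astype(np.float32);(x,y),(w,h),a=cv2.minAreaRect(P)
        print(nm,c[:,0].mean(0).round(),"xy",round(x,1),round(y,1),"wh",round(w),round(h),"ang",round(a,1))
big=cv2.resize(im[150:260,290:400],None,fx=5,fy=5,interpolation=cv2.INTER_CUBIC);cv2.imwrite("pics/crop0.png",big)
E
python3 m.py
```

```text
blue [172. 315.] xy 203.6 289.1 wh 172 236 ang 49.3
blue [392. 279.] xy 289.3 -291.5 wh 102 137 ang 16.8
blue [342. 205.] xy 487.5 -163.1 wh 189 147 ang 23.0
blue [90. 74.] xy 851.6 511.2 wh 50 49 ang 0.6
blue [207.  18.] xy 1000.1 191.6 wh 334 110 ang 89.4
green [210. 201.] xy 510.9 203.7 wh 261 200 ang 78.9
green [26. 63.] xy 927.9 749.4 wh 99 36 ang 89.3
```

View pics/crop0.png

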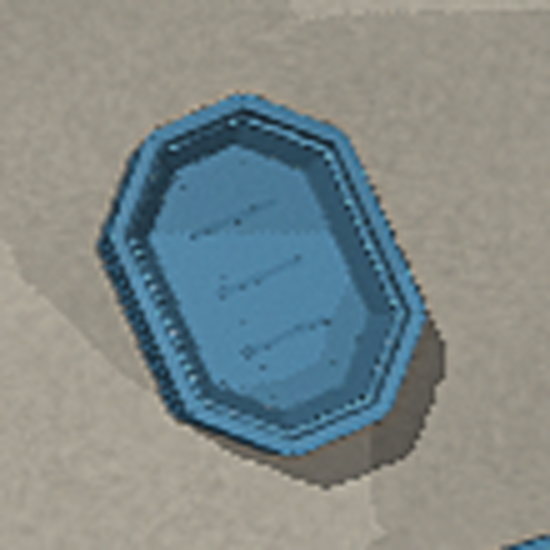

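The crop confirms the choice: an octagonal nested tray, with its long axis running from upper left to lower right. Darker lower rims show along the left edge, so the mask runs about 7 mm wide there. I refine the pose using the bright rim only and check the overlay in both views.

```bash
cat > m2.py <<'E'
from h import *
im=cv2.imread("pics/top0.png")
for v in(60,120,135,150):
    m=mask(im,(95,80,v),(112,255,255))
    for c in blobs(m,1500):
        if 300<c[:,0,0].mean()<380:
            P=ray("top",c[:,0],106).astype(np.float32);print(v,cv2.minAreaRect(P))
x,y,a=488.9,-166.3,np.radians(23)
out=[]
for n in("top","scene"):
    g=cv2.imread(f"pics/{n}0.png");k=5
    q=proj(n,np.c_[place(OCT,x,y,a),np.full(8,106.)])
    o=np.maximum(q.mean(0).astype(int)-55,0)
    b=cv2.resize(g[o[1]:o[1]+110,o[0]:o[0]+80],None,fx=k,fy=k,interpolation=cv2.INTER_CUBIC)
    cv2.polylines(b,[((q-o+.5)*k).astype(np.int32)],True,(0,0,255),1);out.append(b)
cv2.imwrite("pics/ov.png",np.hstack(out))
E
sed -i 's/-55,0)/-[40,55],0)/' m2.py; python3 m2.py
```

```text
60 ((487.47149658203125, -163.06558227539062), (189.03753662109375, 147.2996826171875), 22.984935760498047)
120 ((489.12335205078125, -165.9322967529297), (188.23974609375, 138.06265258789062), 22.88399887084961)
135 ((489.20709228515625, -166.0118408203125), (187.79083251953125, 137.84011840820312), 22.98647117614746)
150 ((489.14080810546875, -166.13934326171875), (187.7274932861328, 137.4329071044922), 22.780170440673828)
```

View pics/ov.png

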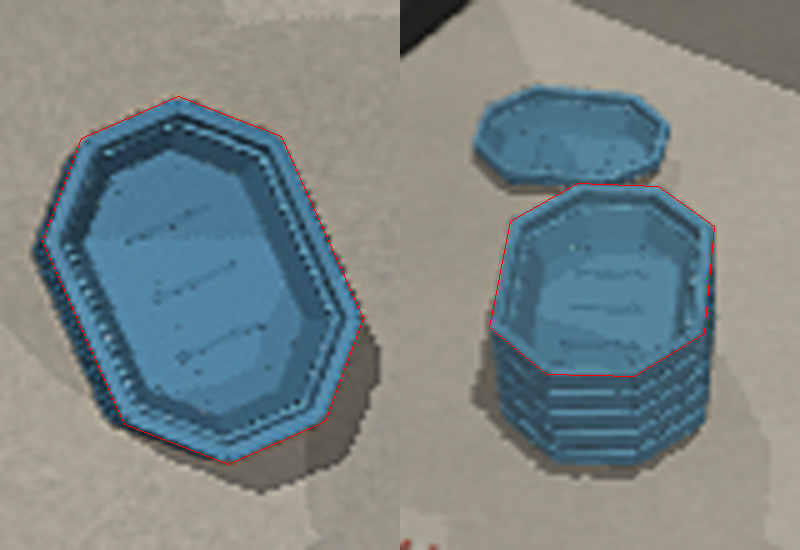

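The overlay of pose (489, -166, 22.9°) fits the rim in both views. The mat's middle is (511, 204). I will pinch corner4, at about (572, -181, 106), with the jaws along -22.1°. First I move above it.

jog_arm:
  deltas:
    - {"gripper":-1,"translation":[0.24,0.28,0],"dr":[0,0,0.0435]}
    - {"gripper":-1,"translation":[0.24,0.28,0],"dr":[0,0,0.0435]}
    - {"gripper":-1,"translation":[0.24,0.28,0],"dr":[0,0,0.0435]}
    - {"gripper":-1,"translation":[0.24,0.28,0],"dr":[0,0,0.0435]}
    - {"gripper":-1,"translation":[0.24,0.28,0],"dr":[0,0,0.0435]}
    - {"gripper":-1,"translation":[0.24,0.28,0],"dr":[0,0,0.0435]}
    - {"gripper":-1,"translation":[0.24,0.28,0],"dr":[0,0,0.0435]}
    - {"gripper":-1,"translation":[0.24,0.28,0],"dr":[0,0,0.0435]}
    - {"gripper":-1,"translation":[0.24,0.28,0],"dr":[0,0,0.0435]}
    - {"gripper":-1,"translation":[0.24,0.28,0],"dr":[0,0,0.0435]}
    - {"gripper":-1,"translation":[0.24,0.28,0],"dr":[0,0,0.0435]}
    - {"gripper":-1,"translation":[0.24,0.28,0],"dr":[0,0,0.0435]}
  squeeze: 42

```text
clock: 1.1
eef_pos: [511.7, -246.2, 256.1]
tcp_rot: [3.142, 0.0, -0.383]
contact_force: [1.0, -1.2, -0.2]
opening: 0.999
```

jog_arm:
  deltas:
    - {"gripper":0,"translation":[0.2,0.22,-0.2],"dr":[0,0,0]}
    - {"gripper":0,"translation":[0.2,0.22,-0.2],"dr":[0,0,0]}
    - {"gripper":0,"translation":[0.2,0.22,-0.2],"dr":[0,0,0]}
    - {"gripper":0,"translation":[0,0,0],"dr":[0,0,0]}
    - {"gripper":0,"translation":[0,0,0],"dr":[0,0,0]}
    - {"gripper":0,"translation":[0,0,0],"dr":[0,0,0]}

```text
clock: 1.6
eef_pos: [570.7, -182.0, 196.2]
tcp_rot: [3.141, 0.001, -0.385]
contact_force: [-1.5, -1.1, 0.3]
opening: 0.498
```

jog_arm:
  deltas:
    - {"gripper":0,"translation":[0.013,0.01,-0.15],"dr":[0,0,0]}
    - {"gripper":0,"translation":[0,0,-0.15],"dr":[0,0,0]}
    - {"gripper":0,"translation":[0,0,-0.15],"dr":[0,0,0]}
    - {"gripper":0,"translation":[0,0,0],"dr":[0,0,0]}
    - {"gripper":0,"translation":[0,0,0],"dr":[0,0,0]}
    - {"gripper":0,"translation":[0,0,0],"dr":[0,0,0]}

```text
clock: 2.1
eef_pos: [572.6, -181.8, 152.6]
tcp_rot: [-3.142, -0.002, -0.387]
contact_force: [0.2, 0.6, 0.0]
opening: 0.502
```

```bash
cat > look.py <<'E'
from h import *
import sys
tag,cx,cy,cz=sys.argv[1],*map(float,sys.argv[2:5]);o=[]
for n in("scene","top"):
    g=r.grab_frame(n);cv2.imwrite(f"pics/{n}_{tag}.png",g)
    q=proj(n,[[cx,cy,cz]])[0].astype(int);x0,y0=np.clip(q-50,0,[460,320])
    o.append(cv2.resize(g[y0:y0+100,x0:x0+100],None,fx=4,fy=4,interpolation=cv2.INTER_CUBIC))
cv2.imwrite(f"pics/c_{tag}.png",np.hstack(o))
s=r.sense();print(s["clock"],s["eef_pos"],s["tcp_rot"],s["opening"],s["contact_force"])
E
python3 look.py a 540 -175 110
```

```text
2.2 [ 572.82188736 -181.49974266  152.69888464] [-3.14146148e+00 -2.05222154e-03 -3.86589275e-01] 0.4976557826533189 [0.7234996  0.07542902 0.62873316]
```

View pics/c_a.png

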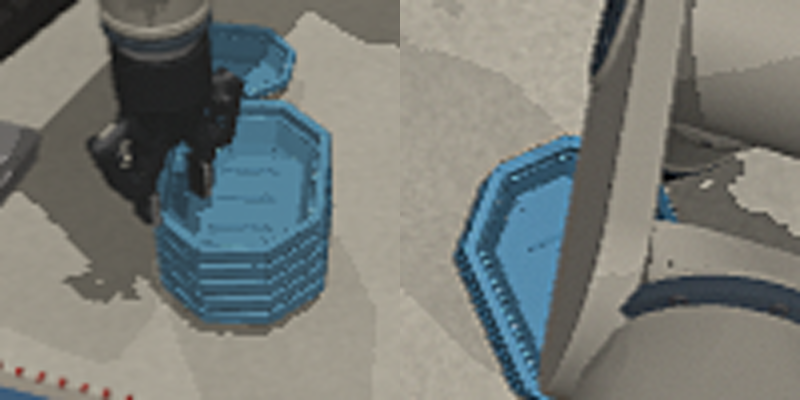

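The fingers straddle the rim at corner4: the outer tip is at crop (148,215), the inner at (203,195), and the band is between them. Next I descend and close.

jog_arm:
  deltas:
    - {"gripper":0,"translation":[0,0,-0.1],"dr":[0,0,0]}
    - {"gripper":0,"translation":[0,0,-0.1],"dr":[0,0,0]}
    - {"gripper":0,"translation":[0,0,-0.11],"dr":[0,0,0]}
    - {"gripper":0,"translation":[0,0,0],"dr":[0,0,0]}
    - {"gripper":0,"translation":[0,0,0],"dr":[0,0,0]}
    - {"gripper":0,"translation":[0,0,0],"dr":[0,0,0]}

```text
clock: 2.7
eef_pos: [572.2, -180.8, 120.0]
tcp_rot: [3.142, 0.001, -0.386]
contact_force: [0.4, -0.5, 0.0]
opening: 0.502
```

jog_arm:
  deltas:
    - {"gripper":0.3,"translation":[0,0,0],"dr":[0,0,0]}
    - {"gripper":0.5,"translation":[0,0,0],"dr":[0,0,0]}
    - {"gripper":0.6,"translation":[0,0,0],"dr":[0,0,0]}
    - {"gripper":0.7,"translation":[0,0,0],"dr":[0,0,0]}
    - {"gripper":0.75,"translation":[0,0,0],"dr":[0,0,0]}
    - {"gripper":0.8,"translation":[0,0,0],"dr":[0,0,0]}
    - {"gripper":0.9,"translation":[0,0,0],"dr":[0,0,0]}
    - {"gripper":1,"translation":[0,0,0],"dr":[0,0,0]}
    - {"gripper":1,"translation":[0,0,0],"dr":[0,0,0]}
    - {"gripper":1,"translation":[0,0,0],"dr":[0,0,0]}
    - {"gripper":1,"translation":[0,0,0],"dr":[0,0,0]}
    - {"gripper":1,"translation":[0,0,0],"dr":[0,0,0]}
  squeeze: 42

```text
clock: 3.7
eef_pos: [572.4, -180.9, 120.5]
tcp_rot: [-3.142, -0.0, -0.386]
contact_force: [-0.9, 0.3, 4.4]
opening: 0.089
```

```bash
python3 look.py b 520 -175 110; python3 - <<'E'
import numpy as np
s,h=165.,33.;th=np.arange(0,.201,.02)
S=s*np.cos(th)-h*np.sin(th);Z=s*np.sin(th)+h*np.cos(th)
for a,b in zip(np.diff(S),np.diff(Z)):print(np.round([a*.927/100,-a*.375/100,b/100],4))
E
```

```text
3.8 [ 572.41576056 -180.89109502  120.51684121] [-3.14154245e+00 -3.30943699e-04 -3.86031748e-01] 0.09125942729830802 [-0.29923381  0.85949115  5.2684372 ]
[-0.0064  0.0026  0.0329]
[-0.007   0.0028  0.0328]
[-0.0076  0.0031  0.0326]
[-0.0082  0.0033  0.0325]
[-0.0088  0.0036  0.0323]
[-0.0094  0.0038  0.0321]
[-0.01    0.0041  0.0319]
[-0.0106  0.0043  0.0316]
[-0.0112  0.0045  0.0314]
[-0.0118  0.0048  0.0312]
```

View pics/c_b.png

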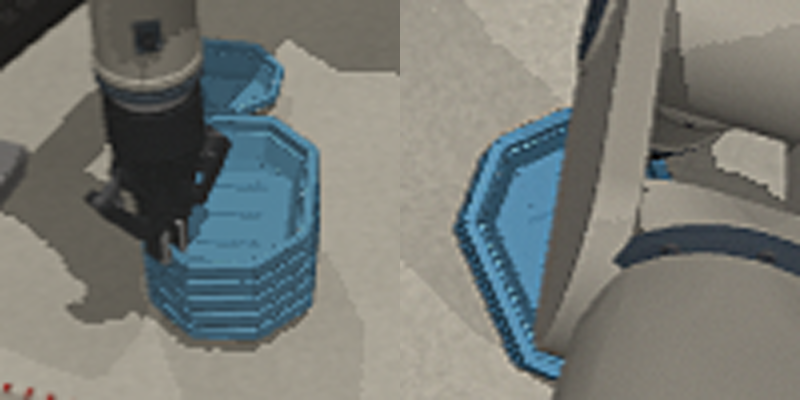

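The pads pinch the band at crop (170,245), with 7.7 mm of opening read. The stack has not moved. Now I peel, swinging up about the opposite corner.

jog_arm:
  deltas:
    - {"gripper":1,"translation":[-0.0064,0.0026,0.0329],"dr":[-0.0048,-0.0118,0]}
    - {"gripper":1,"translation":[0,0,0],"dr":[0,0,0]}
    - {"gripper":1,"translation":[-0.007,0.0028,0.0328],"dr":[-0.0048,-0.0118,0]}
    - {"gripper":1,"translation":[0,0,0],"dr":[0,0,0]}
    - {"gripper":1,"translation":[-0.0076,0.0031,0.0326],"dr":[-0.0048,-0.0118,0]}
    - {"gripper":1,"translation":[0,0,0],"dr":[0,0,0]}
    - {"gripper":1,"translation":[-0.0082,0.0033,0.0325],"dr":[-0.0048,-0.0118,0]}
    - {"gripper":1,"translation":[0,0,0],"dr":[0,0,0]}
    - {"gripper":1,"translation":[-0.0088,0.0036,0.0323],"dr":[-0.0048,-0.0118,0]}
    - {"gripper":1,"translation":[0,0,0],"dr":[0,0,0]}
    - {"gripper":1,"translation":[0,0,0],"dr":[0,0,0]}
    - {"gripper":1,"translation":[0,0,0],"dr":[0,0,0]}

```text
clock: 4.8
eef_pos: [568.3, -179.3, 136.6]
tcp_rot: [3.141, -0.1, -0.386]
contact_force: [-0.2, 0.1, -0.7]
opening: 0.092
```

jog_arm:
  deltas:
    - {"gripper":1,"translation":[-0.0094,0.0038,0.0321],"dr":[-0.0048,-0.0118,0]}
    - {"gripper":1,"translation":[0,0,0],"dr":[0,0,0]}
    - {"gripper":1,"translation":[-0.01,0.0041,0.0319],"dr":[-0.0048,-0.0118,0]}
    - {"gripper":1,"translation":[0,0,0],"dr":[0,0,0]}
    - {"gripper":1,"translation":[-0.0106,0.0043,0.0316],"dr":[-0.0048,-0.0118,0]}
    - {"gripper":1,"translation":[0,0,0],"dr":[0,0,0]}
    - {"gripper":1,"translation":[-0.0112,0.0045,0.0314],"dr":[-0.0048,-0.0118,0]}
    - {"gripper":1,"translation":[0,0,0],"dr":[0,0,0]}
    - {"gripper":1,"translation":[-0.0118,0.0048,0.0312],"dr":[-0.0048,-0.0118,0]}
    - {"gripper":1,"translation":[0,0,0],"dr":[0,0,0]}
    - {"gripper":1,"translation":[0,0,0],"dr":[0,0,0]}
    - {"gripper":1,"translation":[0,0,0],"dr":[0,0,0]}

```text
clock: 5.8
eef_pos: [563.1, -177.1, 152.5]
tcp_rot: [3.142, -0.2, -0.386]
contact_force: [-0.6, 0.9, -0.8]
opening: 0.087
```

```bash
python3 look.py c 490 -165 110
```

```text
5.9 [ 563.12746165 -177.17948118  152.31257254] [ 3.1414964  -0.19969317 -0.38604063] 0.0851751486820346 [-0.82117431  0.29654231 -1.16105331]
```

View pics/c_c.png

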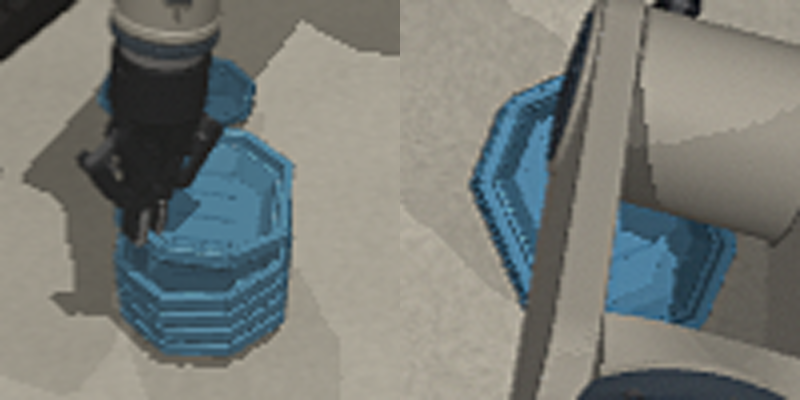

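The tray leans: its held corner is up at crop (145,215), the far corner rests, and the stack stands. Next I lift straight up, gently at first.

jog_arm:
  deltas:
    - {"gripper":1,"translation":[0,0,0.03],"dr":[0,0,0]}
    - {"gripper":1,"translation":[0,0,0.03],"dr":[0,0,0]}
    - {"gripper":1,"translation":[0,0,0.03],"dr":[0,0,0]}
    - {"gripper":1,"translation":[0,0,0.04],"dr":[0,0,0]}
    - {"gripper":1,"translation":[0,0,0.05],"dr":[0,0,0]}
    - {"gripper":1,"translation":[0,0,0.06],"dr":[0,0,0]}
    - {"gripper":1,"translation":[0,0,0.08],"dr":[0,0,0]}
    - {"gripper":1,"translation":[0,0,0.1],"dr":[0,0,0]}
    - {"gripper":1,"translation":[0,0,0.12],"dr":[0,0,0]}
    - {"gripper":1,"translation":[0,0,0.12],"dr":[0,0,0]}
    - {"gripper":1,"translation":[0,0,0.12],"dr":[0,0,0]}
    - {"gripper":1,"translation":[0,0,0.1],"dr":[0,0,0]}

```text
clock: 6.9
eef_pos: [563.5, -177.3, 242.3]
tcp_rot: [-3.142, -0.201, -0.386]
contact_force: [-0.4, -0.1, -0.4]
opening: 0.09
```

jog_arm:
  deltas:
    - {"gripper":1,"translation":[0,0,0],"dr":[0,0,0]}
    - {"gripper":1,"translation":[0,0,0],"dr":[0,0,0]}
    - {"gripper":1,"translation":[0,0,0],"dr":[0.0048,0.0118,0]}
    - {"gripper":1,"translation":[0,0,0],"dr":[0.0096,0.0236,0]}
    - {"gripper":1,"translation":[0,0,0],"dr":[0.0096,0.0236,0]}
    - {"gripper":1,"translation":[0,0,0],"dr":[0.0096,0.0236,0]}
    - {"gripper":1,"translation":[0,0,0],"dr":[0.0096,0.0236,0]}
    - {"gripper":1,"translation":[0,0,0],"dr":[0.0048,0.0118,0]}
    - {"gripper":1,"translation":[0,0,0],"dr":[0,0,0]}
    - {"gripper":1,"translation":[0,0,0],"dr":[0,0,0]}
    - {"gripper":1,"translation":[0,0,0],"dr":[0,0,0]}

```text
clock: 7.82
eef_pos: [562.8, -177.1, 240.0]
tcp_rot: [3.142, -0.0, -0.386]
contact_force: [0.1, 0.5, -1.2]
opening: 0.094
```

```bash
python3 look.py d 490 -165 160
```

```text
7.9167 [ 562.79326848 -177.04766335  240.29014449] [ 3.14153697e+00 -2.37708500e-04 -3.86001806e-01] 0.0882655520499886 [ 1.19251649 -0.45475417 -1.57380574]
```

View pics/c_d.png

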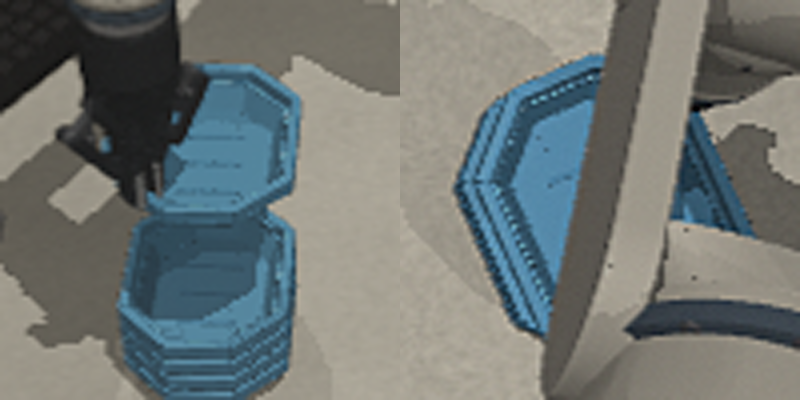

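The tray hangs free and level above the stack (rim at crop (225,140), stack below at (210,290)). Next I carry it to the mat.

jog_arm:
  deltas:
    - {"gripper":1,"translation":[0.02,0.05,0],"dr":[0,0,0]}
    - {"gripper":1,"translation":[0.02,0.1,0],"dr":[0,0,0]}
    - {"gripper":1,"translation":[0.02,0.15,0],"dr":[0,0,0]}
    - {"gripper":1,"translation":[0.02,0.2,0],"dr":[0,0,0]}
    - {"gripper":1,"translation":[0.02,0.2,0],"dr":[0,0,0]}
    - {"gripper":1,"translation":[0.02,0.2,0],"dr":[0,0,0]}
    - {"gripper":1,"translation":[0.02,0.2,0],"dr":[0,0,0]}
    - {"gripper":1,"translation":[0.02,0.2,0],"dr":[0,0,0]}
    - {"gripper":1,"translation":[0.02,0.2,0],"dr":[0,0,0]}
    - {"gripper":1,"translation":[0.02,0.2,0],"dr":[0,0,0]}
    - {"gripper":1,"translation":[0.02,0.2,0],"dr":[0,0,0]}
    - {"gripper":1,"translation":[0.02,0.2,0],"dr":[0,0,0]}

```text
clock: 8.92
eef_pos: [587.0, 34.8, 240.6]
tcp_rot: [-3.141, -0.0, -0.386]
contact_force: [0.5, -0.4, -1.0]
opening: 0.088
```

jog_arm:
  deltas:
    - {"gripper":1,"translation":[0.01,0.2,-0.04],"dr":[0,0,0]}
    - {"gripper":1,"translation":[0.01,0.2,-0.06],"dr":[0,0,0]}
    - {"gripper":1,"translation":[0.01,0.2,-0.06],"dr":[0,0,0]}
    - {"gripper":1,"translation":[0.01,0.2,-0.06],"dr":[0,0,0]}
    - {"gripper":1,"translation":[0.01,0.2,-0.06],"dr":[0,0,0]}
    - {"gripper":1,"translation":[0.01,0.2,-0.06],"dr":[0,0,0]}
    - {"gripper":1,"translation":[0.01,0.17,-0.04],"dr":[0,0,0]}
    - {"gripper":1,"translation":[0,0.12,0],"dr":[0,0,0]}
    - {"gripper":1,"translation":[0,0.06,0],"dr":[0,0,0]}
    - {"gripper":1,"translation":[0,0.015,0],"dr":[0,0,0]}
    - {"gripper":1,"translation":[0,0,0],"dr":[0,0,0]}
    - {"gripper":1,"translation":[0,0,0],"dr":[0,0,0]}

```text
clock: 9.92
eef_pos: [594.2, 188.8, 202.7]
tcp_rot: [3.142, -0.0, -0.386]
contact_force: [-0.0, 0.4, -1.3]
opening: 0.09
```

jog_arm:
  deltas:
    - {"gripper":1,"translation":[0,0,0],"dr":[0,0,0]}
    - {"gripper":1,"translation":[0,0,0],"dr":[0,0,0]}
    - {"gripper":1,"translation":[0,0,0],"dr":[0,0,0]}
    - {"gripper":1,"translation":[0,0,0],"dr":[0,0,0]}
    - {"gripper":1,"translation":[0,0,0],"dr":[0,0,0]}
    - {"gripper":1,"translation":[0,0,0],"dr":[0,0,0]}

```text
clock: 10.42
eef_pos: [594.2, 189.2, 202.4]
tcp_rot: [3.142, 0.0, -0.386]
contact_force: [0.3, -0.4, -0.7]
opening: 0.089
```

```bash
cat > fin.py <<'E'
from h import *
s=r.sense();e=s["eef_pos"];a=s["tcp_rot"][2]+np.pi/4
c=e[:2]-place(np.array([[70.8,-45.8]]),0,0,a)[0];zr=e[2]-14.5
print(s,"tray",c,"underside",zr-34)
o=[]
for n in("scene","top"):
    g=r.grab_frame(n)
    for (x,y,z,col) in((c[0],c[1],zr,(0,0,255)),(489,-166.2,88,(0,255,255))):
        q=proj(n,np.c_[place(OCT,x,y,a),np.full(8,z)]);cv2.polylines(g,[np.round(q*16).astype(np.int32)],True,col,1,cv2.LINE_AA,4)
    q=proj(n,[[510.9,203.7,3]])[0];cv2.drawMarker(g,tuple(int(v) for v in q),(255,0,255),0,8)
    o.append(g[70:370,130:420] if n=="scene" else g[70:370,120:410])
cv2.imwrite("pics/fin.png",cv2.resize(np.hstack(o),None,fx=1.37,fy=1.37,interpolation=cv2.INTER_CUBIC))
E
python3 fin.py
```

```text
{'clock': 10.4167, 'qpos': array([ 3.05820246e-01,  4.04420168e-01,  1.68584669e+00, -2.94407306e-05,
        1.05136471e+00,  6.92046227e-01]), 'qvel': array([ 0.00219494,  0.00117414, -0.00123733,  0.00210923, -0.00091912,
        0.00187428]), 'joint_efforts': array([-7.48545304e-02, -6.24896479e+01, -3.23094928e+01,  3.15844221e-02,
        8.38812813e-02, -7.10023432e-04]), 'eef_pos': array([594.19625198, 189.16708487, 202.40827481]), 'tcp_rot': array([ 3.14154815e+00,  1.36496927e-05, -3.86211367e-01]), 'contact_force': array([ 0.27370702, -0.41997234, -0.74977824]), 'wrist_torque': array([-0.04555671, -0.07567691,  0.04575008]), 'opening': 0.08892971136468128} tray [511.16168496 203.84838858] underside 153.90827480565187
```

View pics/fin.png

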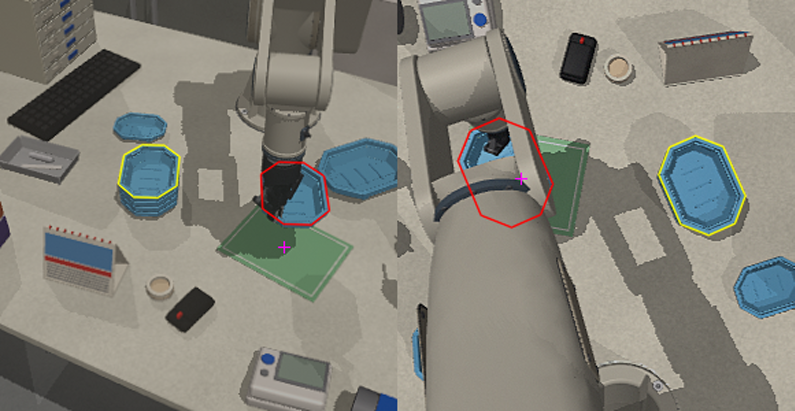

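The picture shows the held tray matching its predicted level outline (red) at (295,193). The remaining stack matches its start outline (yellow) in both views, and the neighbouring things in view look untouched. I now hand in.

```bash
python3 -c "
from rig import r
print(r.sign_off())"
```

```text
the job is handed in; nothing more can be done
None
```

I pinched the top middle-sized tray at corner4 with 42 N and swung that corner up 0.2 rad about the opposite corner. Then I lifted it clear, levelled it, carried it to the mat and handed the job in while holding it there, at about 10.4 s on the robot's clock. `sign_off` gives no verdict, so I can't say how it was judged.

- **Tray position:** The final reading puts the tray's middle at (511.2, 203.8), against the measured mat middle of (510.9, 203.7). Its underside is about 154 mm above the desk. Both tray values are worked out from the tool pose, assuming the tray did not slip in the fingers.
- **Tray level:** The tool is level to within 0.001 rad, and the tray matches its predicted level outline in the scene view. In the top view the arm mostly hid the tray, so that view confirms only part of it.
- **Grip:** The opening stayed at 0.09 throughout, about 7.7 mm by scale against the 9 mm band.
- **Stack:** The rest of the stack matches its starting outline in both views.
- **Other things:** The tape, mouse, calendar and dish look untouched in the last picture. The sanitiser and pen pot were outside the last crop, so I did not check them, but the arm's path stayed well away from where they stood.

No check failed.

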